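# Undock a relay module from the spring-bed test dock

## Task

Take the tested module (orange base with a black housing) out of the test dock: press its base down gently, by feel, until the sprung bed comes to its stop and the module's rear ridge drops free of the yellow lip, slide it forward from under the lip, then lift it and lay it lengthways, right way up and wholly on the green pad, and let go. Do not press or force it hard against the bed, the lip or any part of the dock, do not drop it, and leave the other loose things on the bench where they are.

Things in the scene. Friction and masses are not known exactly. Their poses are not given: they have to be found in the camera images.
- module: Loose module 165 long (x) x 56 wide, 0.25 to 0.5 kg. Origin: centre of its underside; +x to its rear end, z up; centre of mass near x = -19. Orange base 8 thick over the whole length. Black housing on it from x = -82.5 (front end) to +9.5, full width, top 28 above the underside, rear face upright. Behind it bare base, then a ridge across the rear end (x = 70.5 to 82.5, top at 22).
- module_front (a point): Middle of the module's front end, on the underside (module x = -82.5).
- module_rear (a point): Middle of the module's rear end, on the underside (module x = +82.5).
- dock: Fixed test dock, base 270 x 104 x 10. Origin: centre of the underside, on the bench; front looks to its -x (to the robot). The module starts with axes parallel to it, origin at about x = 30.5, z = 40, and slides out to dock -x. Blue cheeks (x = -50 to 38, inner faces y = +-29.5, outer +-43.5, top z = 68, level with the housing) hide the housing's sides; low rails x = 38 to 85, top z = 50.
- dock_grip (a point): Point on the sprung bed's top at dock x = -80, y = 0, z = 40. In front of dock x = -50 nothing stands beside the bed (it ends at x = -125), so here the housing can be gripped across its 56 width from above once the module has been slid 75 to 95 mm forward; it is then lifted straight up.
- dock_opening (a point): Centre of the opening between the lip (dock x = 85) and the housing's rear face (x = 40) at the start, at the height of the bare orange base's top (z = 48, bed up). Opening 45 long, 59 wide between the rails. Shut fingers can press on the base here, then push the housing's rear face to dock -x, passing between the cheeks.
- lip: Fixed yellow lip over the dock's rear, behind dock x = 85, top z = 74; origin and axes are the dock's. A tooth plate at its front (x = 85 to 97, up to z = 84) hangs down in front of the module's ridge. Its height is set differently each time: the module passes when pressed down by 4.5 to 12.5, and a firm stop follows 2 below that. Clear once its rear end is in front of x = 85 (slid 28).
- bed (a joint): Sprung aluminium bed under the module, 250 x 40: how far it is pressed down, 0 = up (top at dock z = 40). It moves straight down and springs up when let go. On the module, 2 to 5 N starts it and 4 to 8 N takes it to a firm stop, whose depth (0.0065 to 0.0145 m) is unknown: feel for it, stopping at 12 to 20 N; over 40 N harms the dock. Stay at that depth while sliding.
- pad: Fixed green pad with a yellow border line, 220 (x) x 120 (y) x 4 thick, to the left or right of the dock. Origin: centre of the underside; x along its length, z up. The module may lie either way round on it.
- disc_a: Loose bystander: plywood disc, diameter 124, 6 thick; origin: centre of the underside.
- disc_b: Loose bystander: brown disc, diameter 124, 6 thick; origin: centre of the underside.
- heater_can: Loose bystander: aluminium can, diameter 110, 110 high, three dark straps up to 190 high; origin: centre of the underside.
- panel_meter: Loose bystander: black panel meter 106 x 54 x 54; origin: centre of the underside.
- relay: Loose bystander: black relay socket 80 x 36 x 26 with a clear relay on it, 62 high in all; origin: centre of the underside.
- screwdriver: Loose bystander: grey screwdriver 180 long, about 30 high, lying across behind the dock; origin: about its middle, on the bench.
- flux_jar: Loose bystander: jar, diameter 56, 70 high; origin: centre of the underside.
Things that resemble listed ones, but are neither listed nor needed, are in the scene too. Leave any red look-alike of the module alone.

How it is judged:
By the outcome, as a careful person would: the job done as asked, in the order asked, and still so for the second after the job is handed in, with the robot touching nothing.
It also fails if it takes over 51 s, if anything falls off the work surface, if the arm or the gripper's body presses on something with over 40 N, if the wrist force passes 120 N, or if a joint passes its speed limit or range.

## Robot

A 6-joint arm with a two-finger parallel gripper is mounted at the origin on the work surface. World frame = base frame: x ahead of the robot, y to its left, z up, the work surface at z = 0. Lengths are in m, angles in rad, forces in N, time in s.
With the tool pointing down it reaches from about 0.375 to 0.825 m from the base axis. Payload 5.5 kg.
Tool frame: the origin (TCP) lies midway between the tips of the shut fingers; the grasp point (between the pads) lies 19 mm behind it (bot.tcp_to_grasp is the distance from the TCP to the grasp point, in m); z points along the fingers, x is the direction in which the jaws open and shut, and the axes are right-handed (so a half turn about z gives the same grasp; the last joint's range is limited). The gripper opens to 85 mm and grips with 20 to 120 N. Pads are 22 mm wide; open, the fingers measure 114 mm over their backs; the gripper's body (76 mm by 85 mm) begins 54 mm behind the grasp point. The pads swing forward as they close: fully open they stand 13 mm farther back than shut.
Start: joints at [1.239, 0.314, -0.047, 1.21, 0, 1.571], TCP at [0.195, 0.567, 0.231] pointing down, gripper open.
Joint ranges: [-2.67, 2.67], [-0.69, 1.73], [-1.03, 1.25], [-2.08, 2.16], [-1.42, 1.45], [-3.14, 3.14]. Speed limits (rad/s): [2.39, 2.39, 3.01, 3.14, 3.14, 3.14].

## Interface

Orientations are given as a rotation vector (axis times angle).
In Python, from station import bot, optics gives the robot as it stands.
- The arm moves only by the tool move_arm, never from a script. Its argument "steps" is a list that holds one entry, the list of rows, each a list of 5 numbers: the finger opening in m, from 0 to 0.0854, then the shift along the tool's x, y, z in m, then the turn about the tool's z in degrees. A call has 1 to 10 rows; each row is the pose to reach, as a shift and turn from the pose measured when the call began, along the tool's axes at that moment; what a row does not reach only later rows make up. A row lasts 1/12 s, in which the tool goes at most 41.7 mm and 7.16 degrees, less where a joint would pass 70% of its speed; a pose out of reach is approached as far as the arm can. A call with a gripper value outside its range is refused whole. The fingers move at their own pace and stop on an object; "force" is the grip in N (left out, the last holds). Time passes only in rows, so rows that repeat a pose let the fingers close. It gives the time, the measured TCP pose, the force and the opening at its end, in the units of the state.
- bot.get_state(): the state, without advancing time (a new reading comes with each control period).
- optics.grab_frame(name): name is "side" or "top" or "wrist"; returns a dict with "image" (400x640x3 uint8, blue, green, red), "range_z" (400x640 float32, m along the optical axis (not along the pixel's ray), 0 where there is no reading), "mtx" (3x3 intrinsics, pixels), "position" and "attitude" of the camera in the world. Camera axes: x right, y down, z forward; pixel columns grow to the right and rows downward; lengths in m; the calibration is good to about 2 mm. A picture is of the moment at which its call begins.
- bot.job_done(): hands the job in, once; it reports no verdict.
The state is a dict: "time": time; "joint_pos": joint angles; "joint_velocities": joint speeds; "tau": joint torques, N m; "eef_pos": TCP position; "orientation": TCP orientation; "force": force on the tool from outside, world axes, zero at the start; "wrist_torque": the same for the moment, N m; "finger_gap": finger opening in m.
Only numpy, scipy, OpenCV 4.12 (cv2) and the standard library are available. Lean on these libraries where they do the work, as an engineer would, in place of code of your own. Each camera call takes 0.05 s, during which the arm holds its last target.

## Working session

There is one attempt and no reset: what is moved stays moved. The work goes in short steps, Python scripts to look and compute and a tool call to move; the robot and the scene stay as the last step left them, time stands still between calls to the robot, and variables do not carry over. Pictures are saved under pics/ and viewed, and the job is handed in when it is done.

Besides the shell and the picture viewer there is one more tool, called as name(argument=value, ...), one argument or row to a line, values as JSON. move_arm: Moves the arm, as the interface text tells. Its arguments: {"type":"object","properties":{"steps":{"type":"array","items":{"type":"array","items":{"type":"array","items":{"type":"number"}}}},"force":{"type":"number"}},"required":["steps"]}

```bash
mkdir -p pics; ls; cat > h.py <<'E'
import numpy as np,cv2
from station import bot,optics
from scipy.spatial.transform import Rotation as R
def grab(n,tag):
    f=optics.grab_frame(n); cv2.imwrite(f'pics/{tag}.png',f['image']); np.savez(f'{tag}.npz',**{k:np.asarray(v) for k,v in f.items()}); return f
def rot(a):
    a=np.asarray(a,float)
    return a if a.shape==(3,3) else (R.from_rotvec(a).as_matrix() if a.size==3 else R.from_quat(a).as_matrix())
def pts(f):
    z=f['range_z'];K=f['mtx'];v,u=np.indices(z.shape)
    c=np.stack([(u-K[0,2])/K[0,0]*z,(v-K[1,2])/K[1,1]*z,z],-1)
    return c@rot(f['attitude']).T+f['position']
def ray(f,u,v,h):
    K=f['mtx'];d=rot(f['attitude'])@np.array([(u-K[0,2])/K[0,0],(v-K[1,2])/K[1,1],1]);p=np.asarray(f['position'])
    return p+d*(h-p[2])/d[2]
E
python3 - <<'E'
from h import *
for n in('top','side','wrist'):
    f=grab(n,n+'0'); print(n,f['position'],f['attitude'],f['mtx'][0,0])
print(bot.get_state())
E
```

```text
pics
top [0.45913278 0.0018769  1.18687035] [-2.1663379   2.21081373 -0.06976431] 399.74575072939155
side [ 0.37450407 -0.71340703  0.96885166] [-2.43825379  0.24146972 -0.06922315] 405.2276638552681
wrist [0.13142638 0.58877049 0.37215739] [2.37175432 1.69281851 0.22665694] 341.47227052591404
{'time': 0.15, 'joint_pos': array([ 1.23904628e+00,  3.14086858e-01, -4.78382236e-02,  1.21021444e+00,
       -9.13140629e-06,  1.57082435e+00]), 'joint_velocities': array([ 0.00051529, -0.00019408,  0.00312962,  0.00057366, -0.00101889,
        0.00104021]), 'tau': array([ 1.43153629e-04, -5.40046155e+01,  3.40059292e+01,  1.32655702e-02,
        5.62346918e-05,  2.79939016e-06]), 'eef_pos': array([0.19527626, 0.56686095, 0.23062358]), 'orientation': array([ 2.55712887e+00,  1.82366303e+00, -1.70900435e-03]), 'force': array([-0.11394723, -0.24515875,  0.56969748]), 'wrist_torque': array([ 0.01981549, -0.01814294,  0.01126464]), 'finger_gap': 0.08534707093445383}
```

View pics/top0.png

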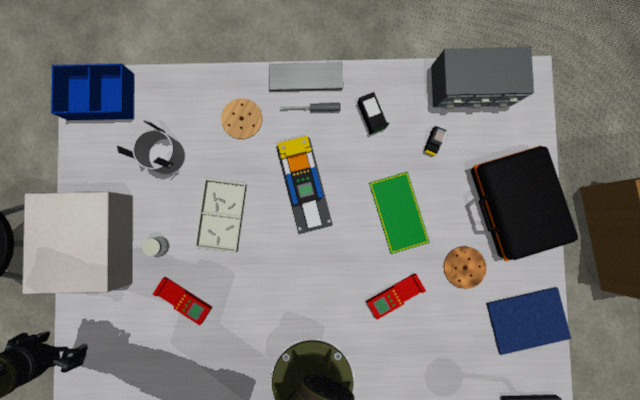

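View pics/side0.png

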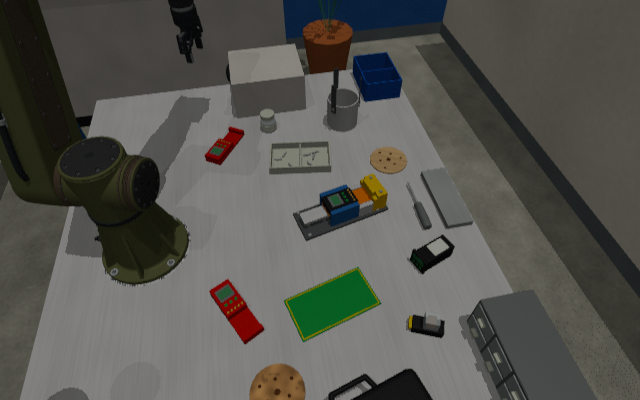

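The top view shows the dock at about (303,185), with the orange base at (299,163), the yellow lip at (295,147) and the housing between blue cheeks at (304,187). The green pad is at (398,212). The two red look-alikes are at (183,300) and (395,296). I'm taking the orange and black unit in the dock as the module, and will confirm it in a crop.

```bash
python3 - <<'E'
from h import *
f=dict(np.load('top0.npz'));P=pts(f);im=f['image'];hsv=cv2.cvtColor(im,cv2.COLOR_BGR2HSV)
cv2.imwrite('pics/crop0.png',cv2.resize(im[120:250,255:355],None,fx=4.5,fy=4.5,interpolation=cv2.INTER_CUBIC))
def rect(name,m,h):
    n,l,s,c=cv2.connectedComponentsWithStats(m.astype(np.uint8))
    i=1+np.argmax(s[1:,4]);mm=l==i
    cn=max(cv2.findContours(mm.astype(np.uint8),0,2)[0],key=cv2.contourArea)
    w=np.array([ray(f,p[0][0],p[0][1],h)[:2] for p in cn],np.float32)
    r=cv2.minAreaRect(w);print(name,s[i],'c',np.round(c[i],1),'rect',r,'medz',np.median(P[...,2][mm]))
    return mm
H,S,V=cv2.split(hsv)
roi=np.zeros(H.shape,bool);roi[120:260,260:440]=1
rect('pad',roi&(H>45)&(H<75)&(S>150)&(V>60)&(np.indices(H.shape)[1]>360),.004)
rect('orange',roi&(H>5)&(H<18)&(S>150)&(V>120),.048)
rect('yellow',roi&(H>20)&(H<32)&(S>150)&(V>120)&(np.indices(H.shape)[1]<340),.079)
rect('blue',roi&(H>100)&(H<125)&(S>120),.068)
# dock whole by height
z=P[...,2]
rect('dock',roi&(z>.006)&(np.indices(H.shape)[1]<345),.010)
for u,v in[(299,163),(296,148),(304,187),(310,212),(398,212),(350,240)]:print(u,v,P[v,u],im[v,u])
E
```

```text
pad [ 372  175   55   76 2493] c [398.8 212.3] rect ((0.48166918754577637, -0.2682924270629883), (0.20571185648441315, 0.10588618367910385), 15.269746780395508) medz 0.004904698060196111
orange [287 153  22  19 282] c [297.8 162.2] rect ((0.629969596862793, 0.026361647993326187), (0.042797911912202835, 0.05574928969144821), 12.956273078918457) medz 0.048789429178683674
yellow [278 136  33  23 447] c [294.  146.6] rect ((0.6690574884414673, 0.03555607050657272), (0.04462011530995369, 0.08697620779275894), 13.491412162780762) medz 0.07513358173699691
blue [285 174  14  31 189] c [291.6 189.1] rect ((0.551182746887207, 0.04498111456632614), (0.08891908824443817, 0.016861051321029663), 13.521880149841309) medz 0.06785728829691262
dock [ 276  134   58  100 3264] c [303.8 183.8] rect ((0.5719172954559326, 0.010775648057460785), (0.2831825017929077, 0.10471442341804504), 13.718829154968262) medz 0.05057468866830295
299 163 [0.62739013 0.02295959 0.04860854] [  0 110 201]
296 148 [0.66570654 0.03003671 0.07710099] [  0 166 197]
304 187 [0.55640081 0.0098533  0.06730526] [ 93 141  72]
310 212 [ 0.48652978 -0.00573929  0.03867467] [197 195 191]
398 212 [ 0.4820727  -0.26612722  0.00396194] [ 44 129  17]
350 240 [ 4.02409780e-01 -1.22396764e-01  1.75117752e-04] [180 178 179]
```

View pics/crop0.png

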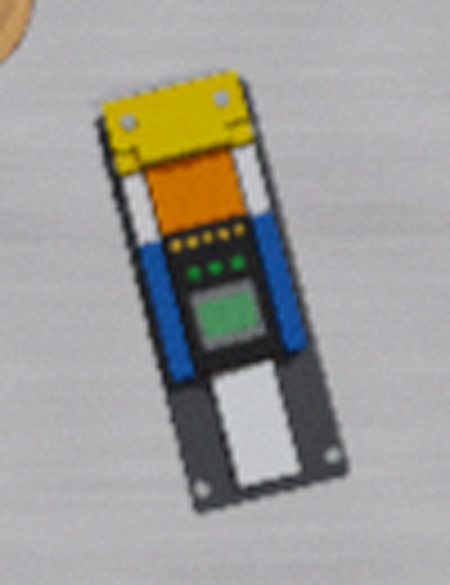

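The crop confirms it: orange base and black housing in the dock, with its ridge hidden under the yellow lip. Next I refine the dock pose and work out the approach.

```bash
cat >> h.py <<'E'
def toolmove(tgt,yaw=None):
    s=bot.get_state();M=R.from_rotvec(s['orientation']).as_matrix()
    d=M.T@(np.asarray(tgt)-s['eef_pos']);cy=np.degrees(np.arctan2(M[1,0],M[0,0]))
    t=None if yaw is None else -((yaw-cy+180)%360-180)
    print('t',round(s['time'],2),'tcp',np.round(s['eef_pos'],4),'F',np.round(s['force'],1),'gap',round(s['finger_gap'],4),'toolx yaw',round(cy,2),'tilt',np.round(M[:,2],4));print('shift mm',np.round(d*1e3,1),'turn',t)
E
python3 - <<'E'
from h import *
f=dict(np.load('top0.npz'));P=pts(f);H,S,V=cv2.split(cv2.cvtColor(f['image'],cv2.COLOR_BGR2HSV))
m=((H>100)&(H<125)&(S>100)).astype(np.uint8);m[:, :260]=0;m[:,345:]=0;m[:120]=0;m[260:]=0
n,l,s,c=cv2.connectedComponentsWithStats(m)
for i in range(1,n):
    if s[i,4]>60:
        cn=max(cv2.findContours((l==i).astype(np.uint8),0,2)[0],key=cv2.contourArea)
        w=np.array([ray(f,p[0][0],p[0][1],.068)[:2] for p in cn],np.float32);r=cv2.minAreaRect(w);print(s[i],r)
g=dict(np.load('side0.npz'));H,S,V=cv2.split(cv2.cvtColor(g['image'],cv2.COLOR_BGR2HSV))
m=((H>5)&(H<18)&(S>150)&(V>120)).astype(np.uint8);n,l,s,c=cv2.connectedComponentsWithStats(m)
for i in range(1,n):
    if s[i,4]>40: print(s[i],c[i],ray(g,*c[i],.048))
m=((H>45)&(H<75)&(S>150)).astype(np.uint8);n,l,s,c=cv2.connectedComponentsWithStats(m)
for i in range(1,n):
    if s[i,4]>400: print('pad side',s[i],c[i],ray(g,*c[i],.004))
th=np.radians(13.5);Rm=np.array([[np.cos(th),-np.sin(th)],[np.sin(th),np.cos(th)]])
p=np.array([.567,.0113])+Rm@[.056,0];print(p)
toolmove([*p,.15],103.5)
E
```

```text
[311 167  13  32 186] ((0.5680659413337708, -0.025520099326968193), (0.08890781551599503, 0.016581088304519653), 13.292285919189453)
[285 174  14  31 191] ((0.5511963367462158, 0.04493298381567001), (0.08891003578901291, 0.016880793496966362), 13.4356050491333)
[353 188  17  16 154] [360.90909091 195.29220779] [0.63138759 0.02415447 0.048     ]
[288 375  12  18  52] [292.38461538 383.32692308] [ 0.35342721 -0.45586409  0.048     ]
pad side [ 287  270   90   68 3086] [330.86357745 302.5712897 ] [ 0.47764178 -0.27089024  0.004     ]
[0.62145272 0.02437294]
t 0.15 tcp [0.1953 0.5669 0.2306] F [-0.1 -0.2  0.6] gap 0.0853 toolx yaw 70.99 tilt [-4.0e-04 -1.3e-03 -1.0e+00]
shift mm [-374.   579.6   81.1] turn -32.509483368810834
```

move_arm(
  steps=[
    [[0,-374,580,30,-32]],
  ],
)

```text
time: 0.23
eef_pos: [0.2182, 0.5388, 0.229]
orientation: [-2.433, -1.982, -0.0]
force: [1.9, -0.7, 0.5]
finger_gap: 0.0753
```

I gave that row in millimetres instead of metres. The per-row cap kept it to a short, safe step in the right direction. I'm continuing in metres.

```bash
python3 - <<'E'
from h import *
toolmove([.566+.056*np.cos(.234),.0112+.056*np.sin(.234),.2],103.4)
E
```

```text
t 0.23 tcp [0.2182 0.5388 0.229 ] F [ 1.9 -0.7  0.5] gap 0.0753 toolx yaw 78.34 tilt [-0.0019  0.0025 -1.    ]
shift mm [-422.8  498.    26.9] turn -25.05775815920748
```

move_arm(
  steps=[
    [[0,-0.026,0.031,0.002,-2.5],[0,-0.052,0.062,0.004,-5],[0,-0.078,0.093,0.006,-7.5],[0,-0.104,0.124,0.008,-10],[0,-0.13,0.155,0.01,-12],[0,-0.156,0.186,0.012,-14],[0,-0.182,0.216,0.014,-16],[0,-0.208,0.246,0.016,-18],[0,-0.234,0.276,0.018,-20],[0,-0.26,0.306,0.02,-22]],
  ],
)

```text
time: 1.07
eef_pos: [0.466, 0.2205, 0.2076]
orientation: [-2.008, -2.412, -0.001]
force: [0.5, 0.5, -0.1]
finger_gap: -0.0005
```

```bash
python3 - <<'E'
from h import *
toolmove([.566+.056*np.cos(.234),.0112+.056*np.sin(.234),.2],103.4)
E
```

```text
t 1.07 tcp [0.466  0.2205 0.2076] F [ 0.5  0.5 -0.1] gap -0.0005 toolx yaw 100.44 tilt [-0.0019  0.0026 -1.    ]
shift mm [-221.1  116.3    6.8] turn -2.9607807981663257
```

move_arm(
  steps=[
    [[0,-0.033,0.018,0.001,-0.5],[0,-0.066,0.035,0.002,-1],[0,-0.1,0.052,0.003,-1.5],[0,-0.133,0.07,0.004,-2],[0,-0.166,0.088,0.005,-2.5],[0,-0.2,0.105,0.006,-3],[0,-0.221,0.116,0.007,-3],[0,-0.221,0.116,0.007,-3]],
  ],
)

```text
time: 1.73
eef_pos: [0.6224, 0.0201, 0.1987]
orientation: [-1.951, -2.46, 0.0]
force: [0.5, 0.2, -0.2]
finger_gap: -0.0001
```

```bash
python3 - <<'E'
from h import *
f=grab('wrist','wrist1');toolmove([.566+.056*np.cos(.234),.0112+.056*np.sin(.234),.06],103.4)
P=pts(f);H,S,V=cv2.split(cv2.cvtColor(f['image'],cv2.COLOR_BGR2HSV))
m=((H>5)&(H<18)&(S>150)&(V>60)).astype(np.uint8)
n,l,s,c=cv2.connectedComponentsWithStats(m)
i=1+np.argmax(s[1:,4]);mm=l==i;q=P[mm];q=q[(q[:,2]>.043)&(q[:,2]<.054)]
d=q[:,:2]-[.566,.0112];t=.234
a=d@[np.cos(t),np.sin(t)];b=d@[-np.sin(t),np.cos(t)]
print(s[i],'dock x',np.percentile(a,[1,99]),'y',np.percentile(b,[1,99]),'z',np.median(q[:,2]))
E
```

```text
t 1.78 tcp [0.6209 0.0222 0.1988] F [-0.1  0.1 -0.2] gap -0.0001 toolx yaw 103.24 tilt [-0.0029  0.0025 -1.    ]
shift mm [  1.6   0.4 138.8] turn -0.15775367687029984
[ 299  167   64   49 3112] dock x [0.046156  0.0884148] y [-0.02724114  0.02748099] z 0.047159069763368366
```

View pics/wrist1.png

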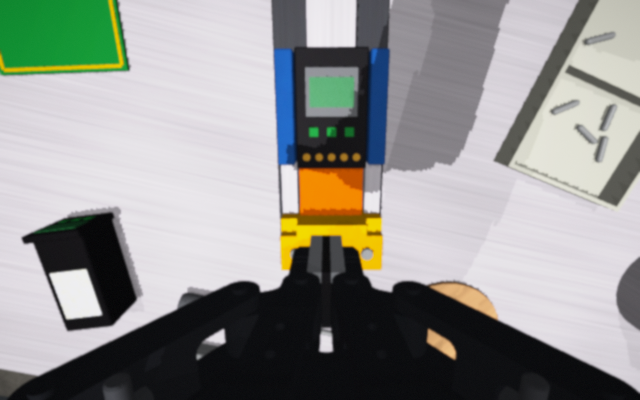

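The wrist view shows the opening as the orange patch at (332,190), centred between the rails at dock y≈0. The blue cheeks are beside the housing at (332,105). This agrees with the top-view pose, so I'll descend.

move_arm(
  steps=[
    [[0,0.001,0,0.03,0],[0,0.001,0,0.06,0],[0,0.001,0,0.09,0],[0,0.001,0,0.115,0],[0,0.001,0,0.13,0],[0,0.001,0,0.138,0],[0,0.001,0,0.138,0]],
  ],
)

```text
time: 2.37
eef_pos: [0.618, 0.0244, 0.0589]
orientation: [-1.945, -2.458, 0.004]
force: [-0.9, -0.0, 0.6]
finger_gap: -0.0001
```

```bash
python3 - <<'E'
from h import *
toolmove([.566+.056*np.cos(.234),.0112+.056*np.sin(.234),.05],103.4)
E
```

```text
t 2.37 tcp [0.618  0.0244 0.0589] F [-0.9 -0.   0.6] gap -0.0001 toolx yaw 103.31 tilt [-0.0069  0.0025 -1.    ]
shift mm [-0.8  2.4  8.9] turn -0.09171529791041166
```

move_arm(
  steps=[
    [[0,0,0.004,0.002,0],[0,0,0.004,0.004,0],[0,0,0.004,0.006,0],[0,0,0.004,0.006,0]],
  ],
)

```text
time: 2.7
eef_pos: [0.6224, 0.0255, 0.0534]
orientation: [-1.945, -2.459, 0.002]
force: [-1.0, -0.9, 0.4]
finger_gap: 0.0003
```

```bash
python3 - <<'E'
from h import *
f=grab('side','side1');toolmove([.566+.058*np.cos(.234),.0112+.058*np.sin(.234),.05],103.4)
cv2.imwrite('pics/side1c.png',cv2.resize(f['image'][130:260,270:430],None,fx=4.5,fy=4.5))
E
```

```text
t 2.75 tcp [0.6223 0.0254 0.0535] F [-0.1  0.3  0.1] gap -0.0003 toolx yaw 103.31 tilt [-0.0059  0.0026 -1.    ]
shift mm [-0.8 -0.   3.5] turn -0.09104094078571734
```

View pics/side1c.png

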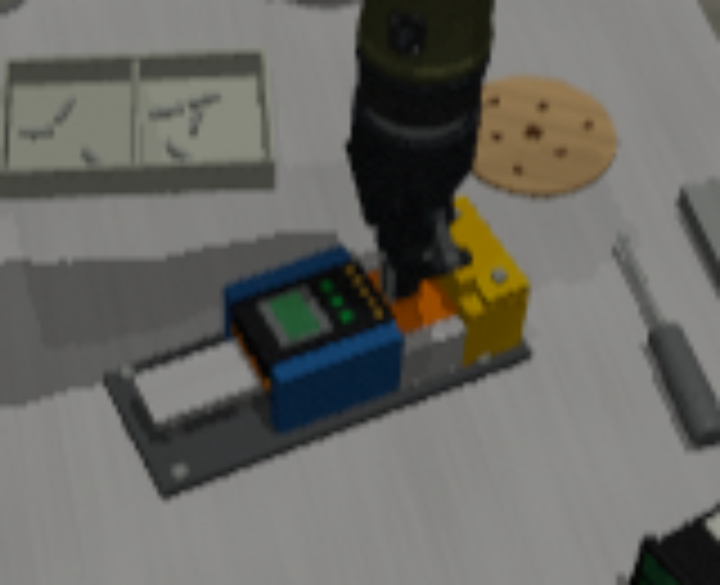

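The shut fingers (crop ≈ (400,285)) are over the orange base, clear of the housing and the lip. Next I press by feel in small steps.

move_arm(
  steps=[
    [[0,0,0,0.0015,0],[0,0,0,0.003,0],[0,0,0,0.0045,0],[0,0,0,0.006,0],[0,0,0,0.006,0]],
  ],
)

```text
time: 3.17
eef_pos: [0.6224, 0.0254, 0.0476]
orientation: [-1.945, -2.459, 0.002]
force: [-1.0, 0.2, 4.6]
finger_gap: -0.0003
```

Contact, about 4 N.

move_arm(
  steps=[
    [[0,0,0,0.001,0],[0,0,0,0.002,0],[0,0,0,0.002,0]],
  ],
)

```text
time: 3.42
eef_pos: [0.6224, 0.0254, 0.0458]
orientation: [-1.945, -2.459, 0.002]
force: [-1.1, -0.0, 4.3]
finger_gap: -0.0
```

move_arm(
  steps=[
    [[0,0,0,0.001,0],[0,0,0,0.002,0],[0,0,0,0.002,0]],
  ],
)

```text
time: 3.67
eef_pos: [0.6224, 0.0254, 0.044]
orientation: [-1.946, -2.459, 0.002]
force: [-2.0, -0.2, 4.8]
finger_gap: -0.0003
```

move_arm(
  steps=[
    [[0,0,0,0.0007,0],[0,0,0,0.0014,0],[0,0,0,0.0014,0]],
  ],
)

```text
time: 3.92
eef_pos: [0.6224, 0.0253, 0.0429]
orientation: [-1.946, -2.459, 0.002]
force: [-2.1, -0.1, 6.4]
finger_gap: 0.0
```

move_arm(
  steps=[
    [[0,0,0,0.0005,0],[0,0,0,0.001,0],[0,0,0,0.001,0]],
  ],
)

```text
time: 4.17
eef_pos: [0.6224, 0.0253, 0.0422]
orientation: [-1.946, -2.459, 0.002]
force: [-2.0, 0.1, 5.0]
finger_gap: 0.0
```

move_arm(
  steps=[
    [[0,0,0,0.0005,0],[0,0,0,0.001,0],[0,0,0,0.001,0]],
  ],
)

```text
time: 4.42
eef_pos: [0.6224, 0.0254, 0.0415]
orientation: [-1.946, -2.459, 0.002]
force: [-2.2, -0.0, 5.9]
finger_gap: 0.0001
```

move_arm(
  steps=[
    [[0,0,0,0.0005,0],[0,0,0,0.001,0],[0,0,0,0.0015,0],[0,0,0,0.0015,0]],
  ],
)

```text
time: 4.75
eef_pos: [0.6224, 0.0253, 0.0403]
orientation: [-1.946, -2.46, 0.002]
force: [-1.8, -0.4, 6.3]
finger_gap: 0.0002
```

move_arm(
  steps=[
    [[0,0,0,0.0005,0],[0,0,0,0.001,0],[0,0,0,0.0015,0],[0,0,0,0.0015,0]],
  ],
)

```text
time: 5.08
eef_pos: [0.6224, 0.0253, 0.0392]
orientation: [-1.946, -2.46, 0.001]
force: [-2.5, -0.7, 7.1]
finger_gap: -0.0004
```

move_arm(
  steps=[
    [[0,0,0,0.0005,0],[0,0,0,0.001,0],[0,0,0,0.0015,0],[0,0,0,0.0015,0]],
  ],
)

```text
time: 5.42
eef_pos: [0.6224, 0.0254, 0.0391]
orientation: [-1.946, -2.46, 0.001]
force: [-5.3, -0.2, 14.0]
finger_gap: 0.0001
```

move_arm(
  steps=[
    [[0,0,0,0.0005,0],[0,0,0,0.001,0],[0,0,0,0.001,0]],
  ],
)

```text
time: 5.67
eef_pos: [0.6224, 0.0253, 0.0392]
orientation: [-1.946, -2.46, 0.0]
force: [-3.6, 0.3, 11.6]
finger_gap: -0.0006
```

The bed has come to its stop: about 9 mm down at TCP z≈0.039, with force up to 12–14 N. I'll slide forward (tool −y) holding this depth, starting with a small step.

move_arm(
  steps=[
    [[0,0,0,0.0014,0],[0,0,-0.0015,0.0014,0],[0,0,-0.003,0.0014,0],[0,0,-0.0045,0.0014,0],[0,0,-0.006,0.0014,0]],
  ],
)

```text
time: 6.08
eef_pos: [0.6201, 0.0246, 0.0396]
orientation: [-1.949, -2.464, -0.007]
force: [4.7, 1.6, 5.8]
finger_gap: 0.0001
```

move_arm(
  steps=[
    [[0,0,0,0.001,0],[0,0,0,0.0018,0],[0,0,0,0.0018,0]],
  ],
)

```text
time: 6.33
eef_pos: [0.6208, 0.0246, 0.0391]
orientation: [1.948, 2.463, 0.009]
force: [-2.9, -0.7, 12.0]
finger_gap: 0.0001
```

```bash
python3 - <<'E'
from h import *
toolmove([.566+.056*np.cos(.234),.0112+.056*np.sin(.234),.039],103.4)
f=grab('side','side2')
cv2.imwrite('pics/side2c.png',cv2.resize(f['image'][130:260,270:430],None,fx=4.5,fy=4.5))
E
```

```text
t 6.33 tcp [0.6208 0.0246 0.0391] F [-2.9 -0.7 12. ] gap 0.0001 toolx yaw 103.32 tilt [ 0.0044  0.0039 -1.    ]
shift mm [-0.3 -0.4  0.1] turn -0.08432218060517016
```

View pics/side2c.png

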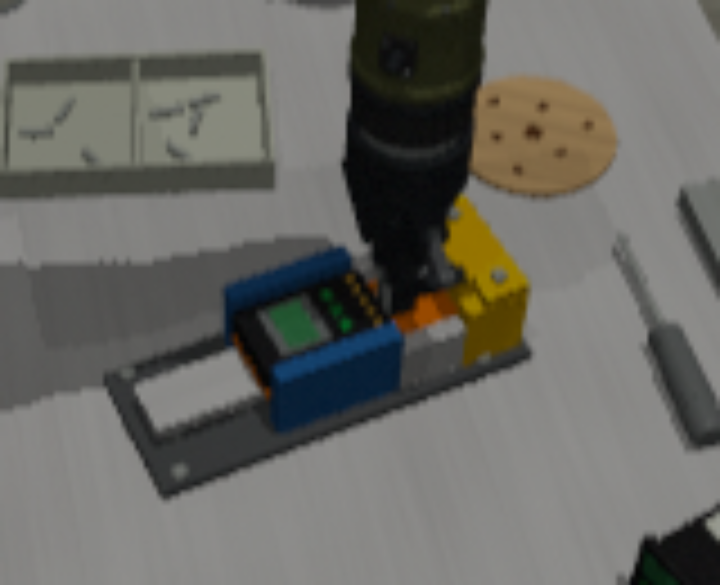

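The housing is now visibly sunk between the cheeks (crop ≈ (290,310)). The fingers have barely slipped so far, so I continue with a longer push while watching the force.

move_arm(
  steps=[
    [[0,0,-0.001,0.0012,0],[0,0,-0.002,0.0015,0],[0,0,-0.004,0.0015,0],[0,0,-0.005,0.0015,0],[0,0,-0.006,0.0015,0],[0,0,-0.007,0.0015,0],[0,0,-0.007,0.0015,0]],
  ],
)

```text
time: 6.97
eef_pos: [0.6174, 0.0235, 0.0395]
orientation: [1.945, 2.46, 0.017]
force: [4.5, 1.4, 6.6]
finger_gap: -0.0003
```

move_arm(
  steps=[
    [[0,0,-0.002,0.0015,0],[0,0,-0.004,0.002,0],[0,0,-0.006,0.002,0],[0,0,-0.008,0.002,0],[0,0,-0.01,0.002,0],[0,0,-0.012,0.002,0],[0,0,-0.014,0.002,0],[0,0,-0.016,0.002,0],[0,0,-0.018,0.002,0],[0,0,-0.02,0.002,0]],
  ],
)

```text
time: 7.8
eef_pos: [0.602, 0.0194, 0.0393]
orientation: [1.942, 2.456, 0.025]
force: [4.8, 1.7, 6.1]
finger_gap: -0.0001
```

```bash
python3 - <<'E'
from h import *
toolmove([.566+.056*np.cos(.234),.0112+.056*np.sin(.234),.039],103.4)
f=grab('side','side3')
cv2.imwrite('pics/side3c.png',cv2.resize(f['image'][130:260,270:430],None,fx=4.5,fy=4.5))
E
```

```text
t 7.8 tcp [0.602  0.0194 0.0393] F [4.8 1.7 6.1] gap -0.0001 toolx yaw 103.34 tilt [ 0.0185  0.0059 -0.9998]
shift mm [ 0.4 19.   0.7] turn -0.05952345759905597
```

View pics/side3c.png

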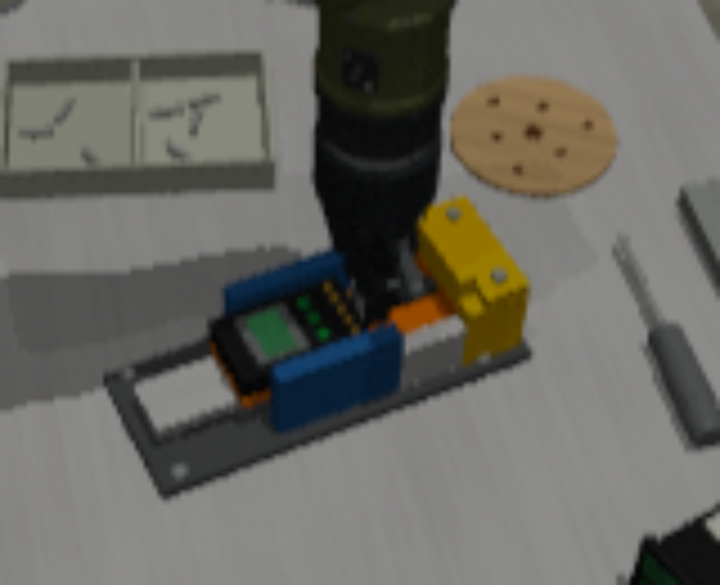

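The module has slid about 18–20 mm with the fingers, its front now sticking out past the cheeks at crop (235,350). Forces are low, so I continue.

move_arm(
  steps=[
    [[0,0,-0.002,0.0016,0],[0,0,-0.005,0.0018,0],[0,0,-0.008,0.0018,0],[0,0,-0.011,0.0018,0],[0,0,-0.014,0.0017,0],[0,0,-0.017,0.0017,0],[0,0,-0.02,0.0016,0],[0,0,-0.023,0.0016,0],[0,0,-0.026,0.0015,0],[0,0,-0.029,0.0015,0]],
  ],
)

```text
time: 8.68
eef_pos: [0.5775, 0.0131, 0.0393]
orientation: [1.938, 2.452, 0.033]
force: [4.5, 1.4, 6.9]
finger_gap: 0.0
```

```bash
python3 - <<'E'
from h import *
toolmove([.566-.03*np.cos(.234),.0112-.03*np.sin(.234),.039],103.4)
f=grab('side','side4')
cv2.imwrite('pics/side4c.png',cv2.resize(f['image'][130:260,270:430],None,fx=4.5,fy=4.5))
E
```

```text
t 8.68 tcp [0.5775 0.0131 0.0393] F [4.5 1.4 6.9] gap 0.0 toolx yaw 103.35 tilt [ 0.0257  0.0068 -0.9996]
shift mm [  0.8 -41.6  -0.8] turn -0.0459190736715982
```

View pics/side4c.png

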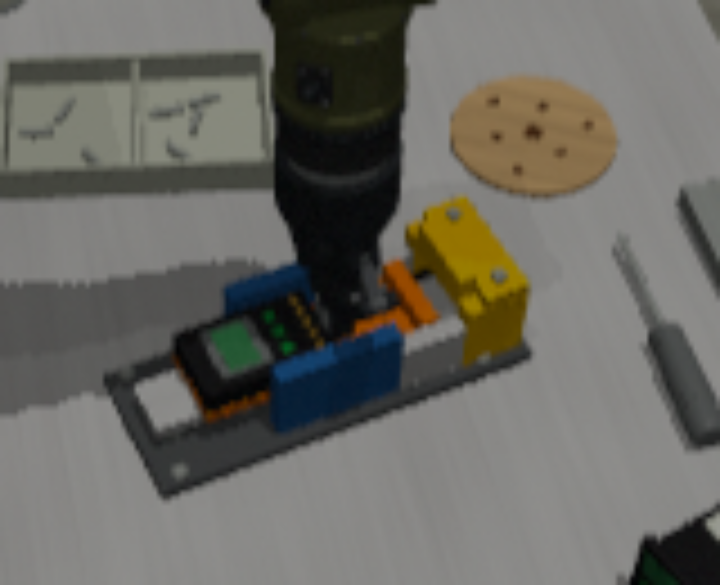

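The orange ridge is visible in front of the lip (crop (410,290)), so the module is clear. It needs about 40 mm more to reach the grip zone.

move_arm(
  steps=[
    [[0,0,-0.002,0.0016,0],[0,0,-0.006,0.0017,0],[0,0,-0.01,0.0017,0],[0,0,-0.014,0.0016,0],[0,0,-0.018,0.0015,0],[0,0,-0.022,0.0014,0],[0,0,-0.026,0.0013,0],[0,0,-0.03,0.0012,0],[0,0,-0.034,0.0011,0],[0,0,-0.038,0.001,0]],
  ],
)

```text
time: 9.57
eef_pos: [0.5442, 0.0046, 0.0393]
orientation: [1.935, 2.448, 0.041]
force: [5.1, 1.5, 6.0]
finger_gap: 0.0006
```

```bash
python3 - <<'E'
from h import *
toolmove([.566-.03*np.cos(.234),.0112-.03*np.sin(.234),.039],103.4)
f=grab('side','side5')
cv2.imwrite('pics/side5c.png',cv2.resize(f['image'][130:260,270:430],None,fx=4.5,fy=4.5))
E
```

```text
t 9.57 tcp [0.5442 0.0046 0.0393] F [5.1 1.5 6. ] gap 0.0006 toolx yaw 103.36 tilt [ 0.033   0.0077 -0.9994]
shift mm [ 1.4 -7.3  0.1] turn -0.037496608856372404
```

View pics/side5c.png

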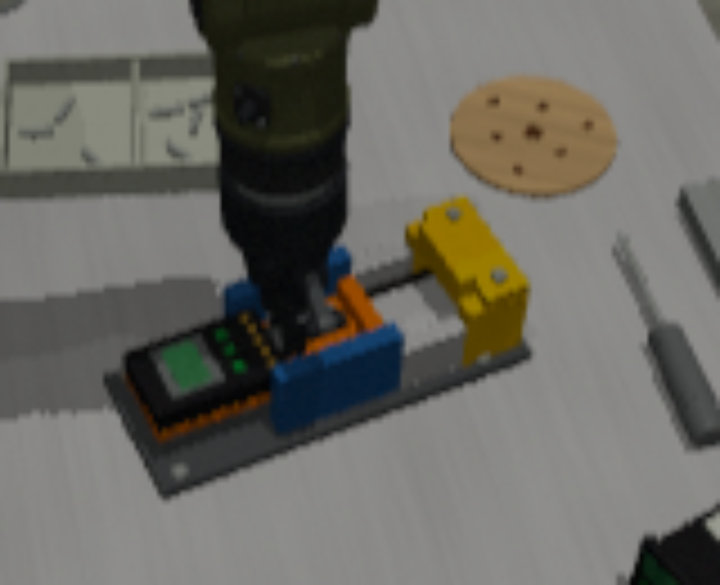

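The module has slid about 79 mm: its front is at crop (140,390) near the bed's end and its ridge is at (360,300). That is within the 75–95 mm grip range, so I'll ease off the press and rise.

move_arm(
  steps=[
    [[0,0,0,-0.001,0],[0,0,0,-0.003,0],[0,0,0,-0.005,0],[0,0,0,-0.007,0],[0,0,0,-0.009,0],[0,0,0,-0.012,0],[0,0,0,-0.02,0],[0,0,0,-0.04,0],[0,0,0,-0.07,0],[0,0,0,-0.1,0]],
  ],
)

```text
time: 10.45
eef_pos: [0.5386, 0.0036, 0.1394]
orientation: [1.937, 2.45, 0.037]
force: [1.6, 0.5, -0.3]
finger_gap: 0.0002
```

```bash
python3 - <<'E'
from h import *
toolmove([.566-.08*np.cos(.234),.0112-.08*np.sin(.234),.14],103.4)
f=grab('side','side6');w=grab('wrist','wrist6');t=grab('top','top6')
cv2.imwrite('pics/side6c.png',cv2.resize(f['image'][130:260,270:430],None,fx=4.5,fy=4.5))
cv2.imwrite('pics/top6c.png',cv2.resize(t['image'][120:250,230:390],None,fx=4.5,fy=4.5))
E
```

```text
t 10.45 tcp [0.5386 0.0036 0.1394] F [ 1.6  0.5 -0.3] gap 0.0002 toolx yaw 103.36 tilt [ 0.029   0.0073 -0.9996]
shift mm [  1.  -51.6  -2.1] turn -0.044993902613441605
```

View pics/side6c.png

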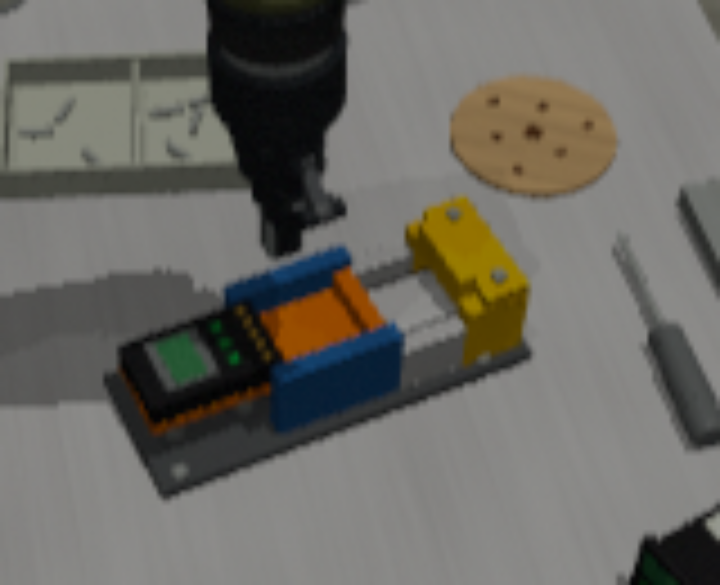

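View pics/top6c.png

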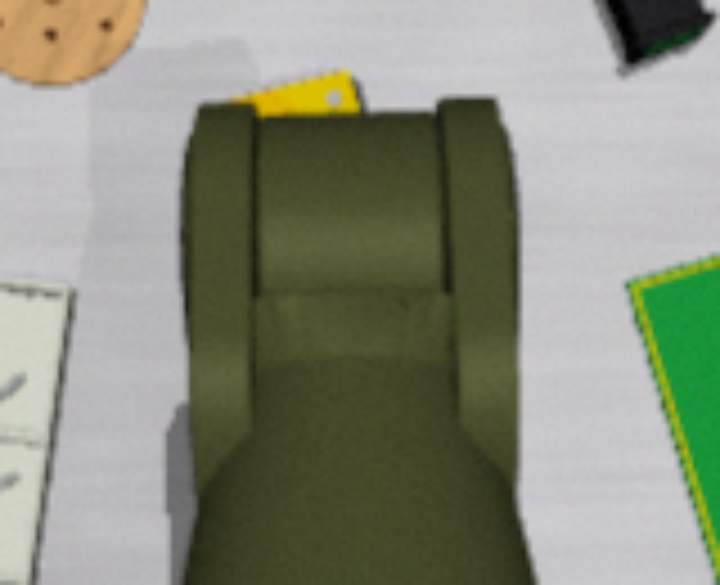

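View pics/wrist6.png

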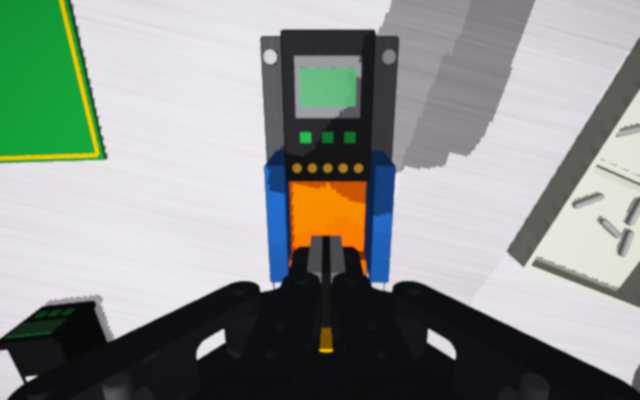

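The module lies straight on the raised bed, with its housing in front of the cheeks: corners in the wrist view at about (281,30), (374,30), (288,181) and (367,181). Now I measure its position for the grip.

```bash
python3 - <<'E'
from h import *
f=dict(np.load('wrist6.npz'));t=.234
for u,v in[(281,31),(374,31),(288,181),(367,181),(328,100)]:
    p=ray(f,u,v,.068);d=p[:2]-[.566,.0112];print(u,v,np.round(p,4),'dock',np.round([d@[np.cos(t),np.sin(t)],d@[-np.sin(t),np.cos(t)]],4))
P=pts(f);print(P[110,310],P[40,330])
toolmove([.566-.080*np.cos(t),.0112-.080*np.sin(t),.12],103.4)
E
```

```text
281 31 [ 0.4475 -0.0456  0.068 ] dock [-0.1285 -0.0278]
374 31 [0.435  0.0067 0.068 ] dock [-0.1284  0.026 ]
288 181 [ 0.5347 -0.0238  0.068 ] dock [-0.0386 -0.0268]
367 181 [0.5226 0.0268 0.068 ] dock [-0.0386  0.0252]
328 100 [ 0.4786 -0.0102  0.068 ] dock [-0.09   -0.0005]
[ 0.48705227 -0.01961526  0.06700499] [ 0.44551471 -0.01690015  0.06762295]
t 10.6 tcp [0.5421 0.0036 0.142 ] F [ 0.   0.8 -0.8] gap 0.0001 toolx yaw 103.35 tilt [ 0.037   0.0074 -0.9993]
shift mm [  1.8 -55.7  19.9] turn -0.04543851218537043
```

move_arm(
  steps=[
    [[0.0854,0,-0.015,-0.003,0],[0.0854,0.001,-0.03,-0.003,0],[0.0854,0.0015,-0.045,-0.003,0],[0.0854,0.0015,-0.054,-0.003,0],[0.0854,0.0015,-0.054,-0.003,0],[0.0854,0.0015,-0.054,-0.003,0],[0.0854,0.0015,-0.054,-0.003,0]],
  ],
)

```text
time: 11.18
eef_pos: [0.4897, -0.0074, 0.1428]
orientation: [1.933, 2.445, 0.045]
force: [1.1, 0.1, -0.7]
finger_gap: 0.0833
```

```bash
python3 - <<'E'
from h import *
t=.234
toolmove([.566-.078*np.cos(t),.0112-.078*np.sin(t),.032],103.4)
f=grab('wrist','wrist7')
E
```

```text
t 11.18 tcp [ 0.4897 -0.0074  0.1428] F [ 1.1  0.1 -0.7] gap 0.0833 toolx yaw 103.35 tilt [ 0.0373  0.0075 -0.9993]
shift mm [  0.5  -3.7 110.7] turn -0.04931816177992232
```

View pics/wrist7.png

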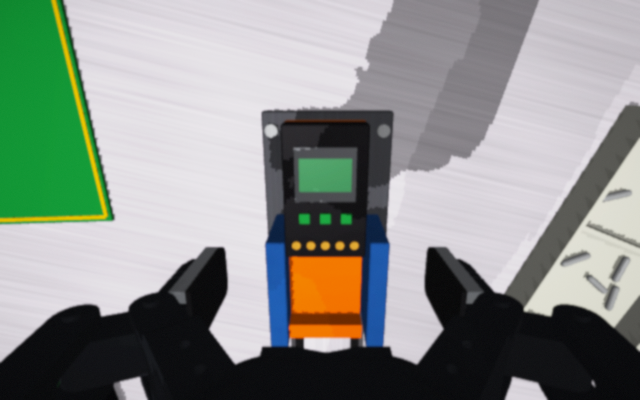

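The open jaws straddle the housing symmetrically, with tips at (225,255) and (428,255). Descending now.

move_arm(
  steps=[
    [[0.0854,0.0005,-0.004,0.02,0],[0.0854,0.0005,-0.004,0.045,0],[0.0854,0.0005,-0.004,0.065,0],[0.0854,0.0005,-0.004,0.08,0],[0.0854,0.0005,-0.004,0.093,0],[0.0854,0.0005,-0.004,0.103,0],[0.0854,0.0005,-0.004,0.11,0],[0.0854,0.0005,-0.004,0.111,0],[0.0854,0.0005,-0.004,0.111,0]],
  ],
)

```text
time: 11.98
eef_pos: [0.4901, -0.0069, 0.0316]
orientation: [1.933, 2.445, 0.045]
force: [-1.0, -0.7, -0.0]
finger_gap: 0.0853
```

```bash
python3 - <<'E'
from h import *
t=.234
toolmove([.566-.078*np.cos(t),.0112-.078*np.sin(t),.032],103.4)
f=grab('side','side8')
cv2.imwrite('pics/side8c.png',cv2.resize(f['image'][130:260,250:410],None,fx=4.5,fy=4.5))
E
```

```text
t 11.98 tcp [ 0.4901 -0.0069  0.0316] F [-1.  -0.7 -0. ] gap 0.0853 toolx yaw 103.36 tilt [ 0.0369  0.0074 -0.9993]
shift mm [ 0.   0.  -0.4] turn -0.03819605306043172
```

View pics/side8c.png

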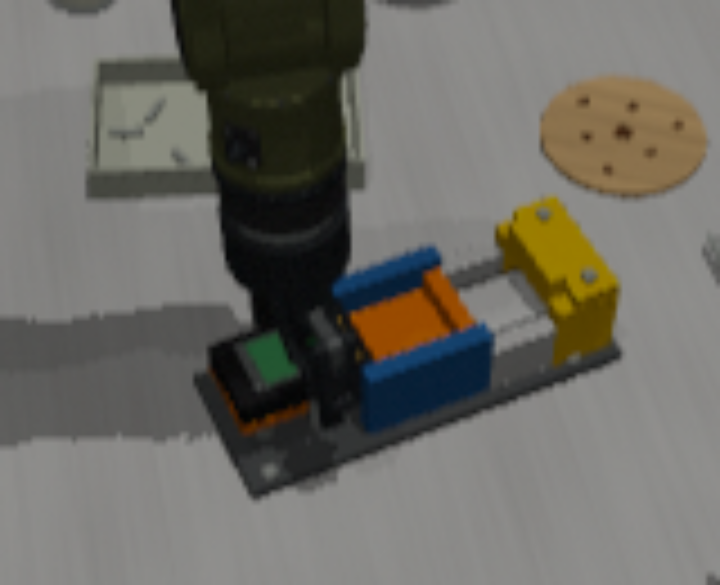

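The fingers stand beside the housing, in front of the cheeks (crop (330,380)). Closing with moderate force.

move_arm(
  steps=[
    [[0.06,0,0,0,0],[0.06,0,0,0,0],[0.05,0,0,0,0],[0.045,0,0,0,0],[0.045,0,0,0,0],[0.045,0,0,0,0]],
  ],
  force=45,
)

```text
time: 12.53
eef_pos: [0.4913, -0.0071, 0.0327]
orientation: [1.931, 2.444, 0.047]
force: [-0.3, -0.6, 4.5]
finger_gap: 0.0553
```

```bash
python3 - <<'E'
from h import *
t=.234
toolmove([.566-.078*np.cos(t),.0112-.078*np.sin(t),.18],103.4)
E
```

```text
t 12.53 tcp [ 0.4913 -0.0071  0.0327] F [-0.3 -0.6  4.5] gap 0.0553 toolx yaw 103.35 tilt [ 0.0394  0.0072 -0.9992]
shift mm [ 1.000e-01  4.800e+00 -1.472e+02] turn -0.04774461019184173
```

move_arm(
  steps=[
    [[0.045,0,0,-0.002,0],[0.045,0,0,-0.006,0],[0.045,0,0,-0.012,0],[0.045,0,0.001,-0.02,0],[0.045,0,0.001,-0.03,0],[0.045,0,0.002,-0.045,0],[0.045,0,0.002,-0.06,0],[0.045,0,0.003,-0.08,0],[0.045,0,0.004,-0.1,0],[0.045,0,0.004,-0.11,0]],
  ],
)

```text
time: 13.37
eef_pos: [0.4922, -0.0069, 0.1459]
orientation: [1.93, 2.442, 0.05]
force: [0.1, -0.3, -2.7]
finger_gap: 0.0548
```

```bash
python3 - <<'E'
from h import *
t=.234
toolmove([.4817,-.2683,.143],105.2)
f=grab('side','side9')
cv2.imwrite('pics/side9c.png',cv2.resize(f['image'][70:260,250:430],None,fx=3,fy=3))
E
```

```text
t 13.37 tcp [ 0.4922 -0.0069  0.1459] F [ 0.1 -0.3 -2.7] gap 0.0548 toolx yaw 103.36 tilt [ 0.0429  0.0072 -0.9991]
shift mm [-251.9  -70.7    0.6] turn -1.842651091882658
```

View pics/side9c.png

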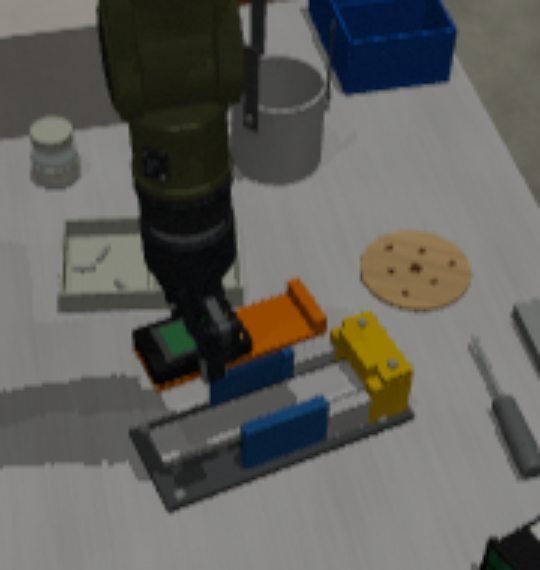

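The module is gripped and level. The fingertips seem to reach slightly below its underside (crop (220,375)), which would matter on the pad, so I'll measure that.

```bash
python3 - <<'E'
from h import *
f=dict(np.load('side9.npz'));P=pts(f)
s=bot.get_state();M=R.from_rotvec(s['orientation']).as_matrix()
q=(P-s['eef_pos'])@np.array([[np.cos(np.radians(103.36)),np.sin(np.radians(103.36)),0],[np.cos(np.radians(13.36)),np.sin(np.radians(13.36)),0],[0,0,1]]).T
box=(abs(q[...,0])<.07)&(abs(q[...,1])<.14)&(abs(q[...,2])<.04)
for n,lo,hi in[('mod front',-.05,-.02),('finger',-.011,.011),('rear',.07,.11)]:
    m=box&(q[...,1]>lo)&(q[...,1]<hi)
    for a in np.arange(-.06,.0,.005):
        k=m&(q[...,0]>=a)&(q[...,0]<a+.005)
        if k.sum()>3: print(n,round(a,3),k.sum(),'z rel',np.round(np.percentile(q[...,2][k],[3,97])*1e3,1))
E
```

```text
mod front -0.03 78 z rel [ 6.4 34.6]
mod front -0.025 22 z rel [ 4.5 35.9]
mod front -0.02 20 z rel [31.4 37.9]
mod front -0.015 14 z rel [32.3 36.8]
mod front -0.01 17 z rel [31.7 37.3]
mod front -0.005 17 z rel [32.7 37.1]
finger -0.045 13 z rel [14.3 28.1]
finger -0.04 11 z rel [11.8 29.4]
finger -0.035 11 z rel [ 2.4 34.8]
rear -0.03 38 z rel [ 6.5 29.3]
rear -0.025 27 z rel [ 5.7 30.3]
rear -0.02 28 z rel [12.  29.7]
rear -0.015 22 z rel [12.1 28.4]
rear -0.01 26 z rel [12.2 28.5]
rear -0.005 23 z rel [10.6 28.3]
```

The tips reach about 4 mm below the underside, and the module sags about 1.5° rear-down. I'll set it back on the bed and regrip higher, nearer its centre of mass, with a firmer hold.

```bash
python3 - <<'E'
from h import *
toolmove([.4913,-.0071,.036],103.35)
E
```

```text
t 13.42 tcp [ 0.4929 -0.0069  0.1469] F [ 0.7  0.1 -1.7] gap 0.0552 toolx yaw 103.36 tilt [ 0.0447  0.0071 -0.999 ]
shift mm [  0.6  -6.6 110.7] turn 0.006227322692922144
```

move_arm(
  steps=[
    [[0.045,0,-0.001,0.02,0],[0.045,0,-0.003,0.045,0],[0.045,0,-0.004,0.065,0],[0.045,0,-0.005,0.08,0],[0.045,0,-0.006,0.092,0],[0.045,0,-0.006,0.1,0],[0.045,0,-0.0065,0.106,0],[0.045,0,-0.0065,0.11,0],[0.045,0,-0.0065,0.111,0],[0.045,0,-0.0065,0.111,0]],
  ],
)

```text
time: 14.25
eef_pos: [0.4916, -0.0075, 0.0358]
orientation: [1.929, 2.441, 0.052]
force: [-0.6, 1.9, -3.5]
finger_gap: 0.0556
```

move_arm(
  steps=[
    [[0.045,0,0,0.001,0],[0.045,0,0,0.002,0],[0.045,0,0,0.002,0]],
  ],
)

```text
time: 14.5
eef_pos: [0.4923, -0.0074, 0.0342]
orientation: [1.928, 2.44, 0.054]
force: [0.7, 0.8, -2.8]
finger_gap: 0.0554
```

move_arm(
  steps=[
    [[0.045,0,0,0.001,0],[0.045,0,0,0.002,0],[0.045,0,0,0.0025,0],[0.045,0,0,0.0025,0]],
  ],
)

```text
time: 14.83
eef_pos: [0.4927, -0.0073, 0.0322]
orientation: [1.927, 2.44, 0.054]
force: [-2.3, 1.2, 4.8]
finger_gap: 0.0552
```

```bash
python3 - <<'E'
from h import *
toolmove([.4913,-.0071,.032],103.35)
f=grab('side','side10')
cv2.imwrite('pics/side10c.png',cv2.resize(f['image'][130:260,250:410],None,fx=4.5,fy=4.5))
E
```

```text
t 14.83 tcp [ 0.4927 -0.0073  0.0322] F [-2.3  1.2  4.8] gap 0.0552 toolx yaw 103.39 tilt [ 0.0465  0.0079 -0.9989]
shift mm [ 0.5 -1.4  0.1] turn 0.03573319304564393
```

View pics/side10c.png

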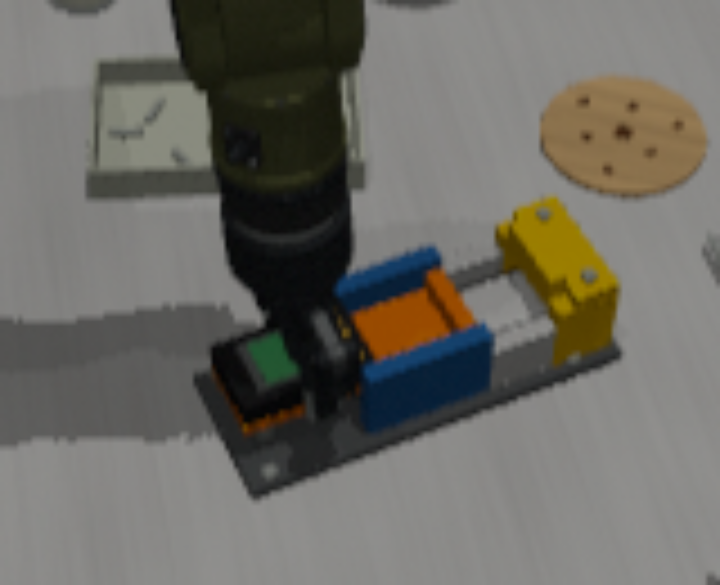

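The module rests on the bed again (about 5 N), with the same picture as before the lift. Opening, rising 8 mm and regripping.

move_arm(
  steps=[
    [[0.072,0,0,0,0],[0.072,0,0,0,0],[0.072,0,0,0,0],[0.072,0,0.002,-0.003,0],[0.072,0,0.003,-0.0055,0],[0.072,0,0.003,-0.008,0],[0.072,0,0.003,-0.008,0]],
  ],
)

```text
time: 15.47
eef_pos: [0.4959, -0.0067, 0.041]
orientation: [1.927, 2.439, 0.055]
force: [-0.4, 0.4, -0.2]
finger_gap: 0.072
```

```bash
python3 - <<'E'
from h import *
toolmove([.4943,-.0066,.040],103.35)
E
```

```text
t 15.47 tcp [ 0.4959 -0.0067  0.041 ] F [-0.4  0.4 -0.2] gap 0.072 toolx yaw 103.38 tilt [ 0.0475  0.0078 -0.9988]
shift mm [ 0.5 -1.6  0.9] turn 0.03455826723964606
```

move_arm(
  steps=[
    [[0.058,0,0,0.001,0],[0.05,0,0,0.001,0],[0.045,0,0,0.001,0],[0.045,0,0,0.001,0],[0.045,0,0,0.001,0],[0.045,0,0,0.001,0]],
  ],
  force=70,
)

```text
time: 15.97
eef_pos: [0.4962, -0.0066, 0.0402]
orientation: [1.927, 2.439, 0.056]
force: [-1.0, 1.1, 5.1]
finger_gap: 0.0546
```

```bash
python3 - <<'E'
from h import *
toolmove([.4959,-.0067,.15],103.35)
E
```

```text
t 15.97 tcp [ 0.4962 -0.0066  0.0402] F [-1.   1.1  5.1] gap 0.0546 toolx yaw 103.39 tilt [ 0.048   0.008  -0.9988]
shift mm [  -0.4    5.  -109.7] turn 0.03542032104761006
```

move_arm(
  steps=[
    [[0.045,0,0,-0.002,0],[0.045,0,0,-0.006,0],[0.045,0,0.001,-0.012,0],[0.045,0,0.001,-0.02,0],[0.045,0,0.002,-0.032,0],[0.045,0,0.002,-0.045,0],[0.045,0,0.003,-0.06,0],[0.045,0,0.004,-0.075,0],[0.045,0,0.004,-0.09,0],[0.045,0,0.004,-0.09,0]],
  ],
)

```text
time: 16.8
eef_pos: [0.4977, -0.0065, 0.1336]
orientation: [1.924, 2.436, 0.06]
force: [0.2, 0.5, -4.1]
finger_gap: 0.0547
```

```bash
python3 - <<'E'
from h import *
f=grab('side','side11');P=pts(f)
s=bot.get_state()
toolmove([.452,-.277,.13],105.3)
q=(P-s['eef_pos'])@np.array([[np.cos(np.radians(103.36)),np.sin(np.radians(103.36)),0],[np.cos(np.radians(13.36)),np.sin(np.radians(13.36)),0],[0,0,1]]).T
box=(abs(q[...,0])<.07)&(abs(q[...,1])<.14)&(abs(q[...,2])<.04)
for n,lo,hi in[('mod front',-.05,-.02),('finger',-.011,.011),('rear',.05,.09),('ridge',.09,.12)]:
    m=box&(q[...,1]>lo)&(q[...,1]<hi)
    for a in np.arange(-.045,.0,.005):
        k=m&(q[...,0]>=a)&(q[...,0]<a+.005)
        if k.sum()>3: print(n,round(a,3),k.sum(),'z rel',np.round(np.percentile(q[...,2][k],[3,97])*1e3,1))
# orange extents along tool y
H,S,V=cv2.split(cv2.cvtColor(f['image'],cv2.COLOR_BGR2HSV))
m=box&(H>3)&(H<18)&(S>150)
print('orange y ext',np.percentile(q[...,1][m],[0.5,99.5]))
cv2.imwrite('pics/side11c.png',cv2.resize(f['image'][70:260,250:430],None,fx=3,fy=3))
E
```

```text
t 16.85 tcp [ 0.4971 -0.0064  0.1321] F [ 0.3 -0.3 -2.6] gap 0.055 toolx yaw 103.38 tilt [ 0.0515  0.0078 -0.9986]
shift mm [-252.8 -106.6   -2.4] turn -1.9157151690974672
mod front -0.03 75 z rel [ 2.3 28.9]
mod front -0.025 20 z rel [16.6 32.2]
mod front -0.02 21 z rel [25.4 31.8]
mod front -0.015 14 z rel [27.8 32. ]
mod front -0.01 19 z rel [26.1 33.1]
mod front -0.005 12 z rel [26.9 31.4]
finger -0.045 11 z rel [19.1 29.9]
finger -0.04 14 z rel [11.9 28.2]
finger -0.035 11 z rel [ 8.6 36.8]
finger -0.005 4 z rel [26.9 30.1]
rear -0.03 33 z rel [ 1.4 11.4]
rear -0.025 21 z rel [ 7.3 12. ]
rear -0.02 21 z rel [ 6.5 11.9]
rear -0.015 19 z rel [ 5.8 12.7]
rear -0.01 21 z rel [ 6.4 12.8]
rear -0.005 18 z rel [ 7.9 11.7]
ridge -0.03 30 z rel [ 1.5 23.2]
ridge -0.025 12 z rel [ 8.7 25.1]
ridge -0.02 12 z rel [ 8.4 24.9]
ridge -0.015 13 z rel [ 6.4 25.2]
ridge -0.01 15 z rel [ 6.9 25.2]
ridge -0.005 9 z rel [ 6.6 26.1]
orange y ext [-0.05584571  0.10824853]
```

View pics/side11c.png

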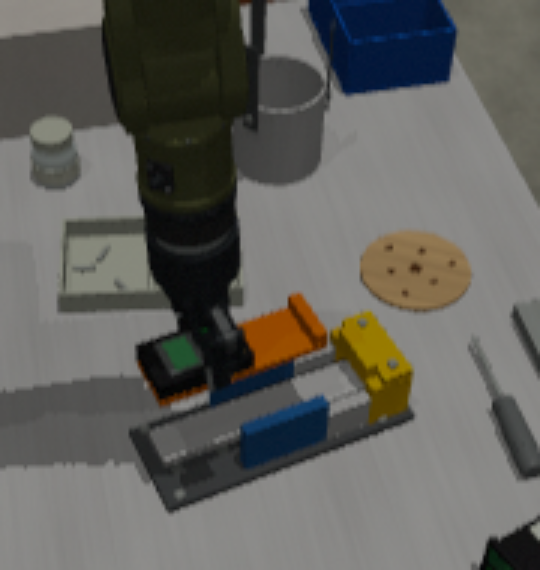

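The fingertips are now about 6 mm above the underside and the module hangs level, with its centre about 26 mm behind the TCP. Carrying it over to the pad.

```bash
python3 - <<'E'
from h import *
toolmove([.456,-.276,.12],105.3)
E
```

```text
t 16.85 tcp [ 0.4971 -0.0064  0.1321] F [ 0.3 -0.3 -2.6] gap 0.055 toolx yaw 103.38 tilt [ 0.0515  0.0078 -0.9986]
shift mm [-252.7 -103.     7.8] turn -1.9157151690974672
```

move_arm(
  steps=[
    [[0.045,-0.015,-0.006,0,0],[0.045,-0.04,-0.016,0,-0.4],[0.045,-0.07,-0.028,0.001,-0.8],[0.045,-0.1,-0.04,0.002,-1],[0.045,-0.13,-0.053,0.003,-1.2],[0.045,-0.16,-0.065,0.004,-1.5],[0.045,-0.19,-0.078,0.005,-1.8],[0.045,-0.22,-0.09,0.006,-1.9],[0.045,-0.243,-0.099,0.007,-1.9],[0.045,-0.253,-0.103,0.008,-1.9]],
  ],
)

```text
time: 17.68
eef_pos: [0.4549, -0.2792, 0.1187]
orientation: [1.888, 2.466, 0.056]
force: [-0.2, 0.6, -2.8]
finger_gap: 0.055
```

```bash
python3 - <<'E'
from h import *
f=grab('top','top12')
cv2.imwrite('pics/top12c.png',cv2.resize(f['image'][140:300,330:490],None,fx=3.7,fy=3.7))
w=grab('wrist','wrist12')
toolmove([.456,-.276,.02],105.3)
E
```

```text
t 17.78 tcp [ 0.4551 -0.2776  0.1186] F [ 0.7 -0.4 -3.1] gap 0.0555 toolx yaw 105.12 tilt [ 0.0501  0.0084 -0.9987]
shift mm [ 1.8 -3.7 98.6] turn -0.18470206903921849
```

View pics/wrist12.png

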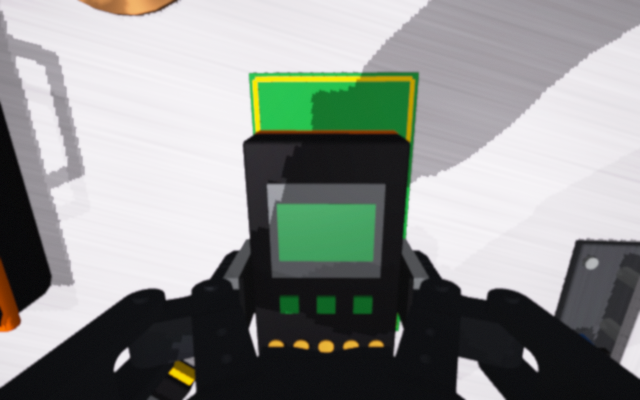

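The module is over the pad, parallel to its edges: the pad front edge runs from (250,73) to (418,73) and the module is centred at x≈327 against the pad's ≈334. Descending.

move_arm(
  steps=[
    [[0.045,0,0,0.015,0],[0.045,0.001,-0.001,0.035,0],[0.045,0.001,-0.002,0.055,0],[0.045,0.002,-0.003,0.07,0],[0.045,0.002,-0.003,0.083,0],[0.045,0.002,-0.004,0.092,0],[0.045,0.002,-0.004,0.098,0],[0.045,0.002,-0.004,0.1,0],[0.045,0.002,-0.004,0.1,0]],
  ],
)

```text
time: 18.53
eef_pos: [0.4557, -0.2753, 0.0183]
orientation: [1.888, 2.468, 0.058]
force: [0.6, 1.1, -2.4]
finger_gap: 0.0545
```

```bash
python3 - <<'E'
from h import *
f=grab('side','side13')
cv2.imwrite('pics/side13c.png',cv2.resize(f['image'][220:350,260:420],None,fx=4.5,fy=4.5))
P=pts(f);s=bot.get_state()
toolmove([.456,-.276,.003],105.3)
a=np.radians(15.3)
q=(P-[.481,-.269,0])@np.array([[np.cos(a),np.sin(a),0],[-np.sin(a),np.cos(a),0],[0,0,1]]).T
H,S,V=cv2.split(cv2.cvtColor(f['image'],cv2.COLOR_BGR2HSV))
m=(abs(q[...,0])<.13)&(abs(q[...,1])<.08)&(q[...,2]<.06)&(q[...,2]>.012)&(H>3)&(H<18)&(S>150)
print('orange pad-x',np.percentile(q[...,0][m],[.5,99.5]),'y',np.percentile(q[...,1][m],[.5,99.5]))
for lo,hi in((-.09,-.03),(.02,.055),(.055,.085)):
    k=m&(q[...,0]>lo)&(q[...,0]<hi);print(lo,k.sum(),np.percentile(q[...,2][k],[3,50,97]) if k.sum() else '')
E
```

```text
t 18.58 tcp [ 0.456  -0.2757  0.0188] F [-0.7 -0.3 -2.1] gap 0.0551 toolx yaw 105.14 tilt [ 0.0504  0.0084 -0.9987]
shift mm [-0.2 -0.9 15.8] turn -0.1628349570270302
orange pad-x [-0.08217449  0.08009975] y [-0.02780941  0.02607626]
-0.09 33 [0.02050855 0.02479776 0.02845935]
0.02 273 [0.02198024 0.02552643 0.02865988]
0.055 240 [0.02264443 0.02789079 0.04161959]
```

View pics/side13c.png

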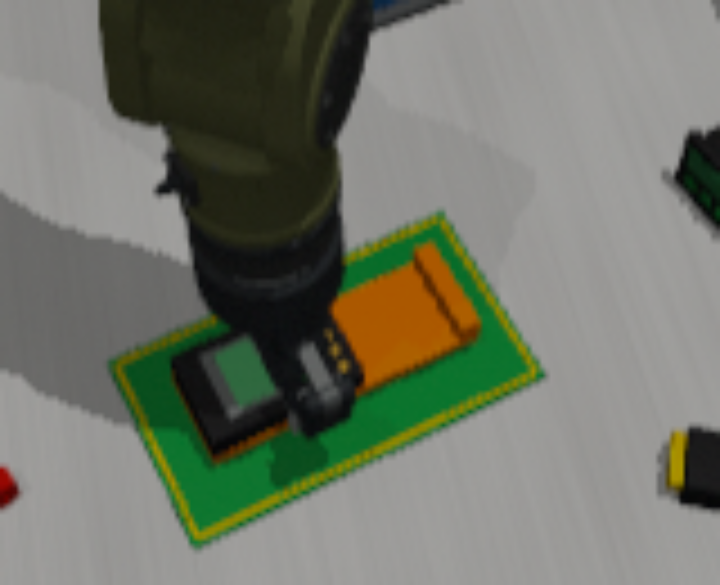

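The module is centred over the pad in x and y, and level, with its underside about 15 mm above the top. Lowering by feel.

move_arm(
  steps=[
    [[0.045,0,0,0.003,0],[0.045,0,0,0.006,0],[0.045,0,0,0.009,0],[0.045,0,0,0.011,0],[0.045,0,0,0.012,0],[0.045,0,0,0.012,0]],
  ],
)

```text
time: 19.08
eef_pos: [0.4565, -0.2755, 0.0066]
orientation: [1.888, 2.467, 0.058]
force: [0.2, -0.1, -3.7]
finger_gap: 0.0547
```

move_arm(
  steps=[
    [[0.045,0,0,0.001,0],[0.045,0,0,0.002,0],[0.045,0,0,0.002,0]],
  ],
)

```text
time: 19.33
eef_pos: [0.4566, -0.2755, 0.0047]
orientation: [1.888, 2.467, 0.058]
force: [-0.1, -0.0, -2.6]
finger_gap: 0.0548
```

move_arm(
  steps=[
    [[0.045,0,0,0.001,0],[0.045,0,0,0.0015,0],[0.045,0,0,0.0015,0]],
  ],
)

```text
time: 19.58
eef_pos: [0.4566, -0.2755, 0.0046]
orientation: [1.888, 2.466, 0.058]
force: [-6.2, 2.3, 14.8]
finger_gap: 0.0547
```

Contact: the module is on the pad (TCP z≈0.0046, as predicted). Easing off and releasing.

move_arm(
  steps=[
    [[0.045,0,0,0,0],[0.06,0,0,0,0],[0.07,0,0,0,0],[0.075,0,0,0,0],[0.075,0,0,0,0]],
  ],
)

```text
time: 20.0
eef_pos: [0.4568, -0.2756, 0.0046]
orientation: [1.888, 2.466, 0.058]
force: [1.1, 0.1, 0.9]
finger_gap: 0.0749
```

```bash
python3 - <<'E'
from h import *
f=grab('side','side14')
cv2.imwrite('pics/side14c.png',cv2.resize(f['image'][220:350,260:420],None,fx=4.5,fy=4.5))
toolmove([.456,-.276,.18],105.3)
E
```

```text
t 20.05 tcp [ 0.4567 -0.2755  0.0045] F [0.1 0.6 0.9] gap 0.075 toolx yaw 105.12 tilt [ 0.0505  0.0085 -0.9987]
shift mm [  -1.1    8.1 -175.3] turn -0.17556916734878314
```

View pics/side14c.png

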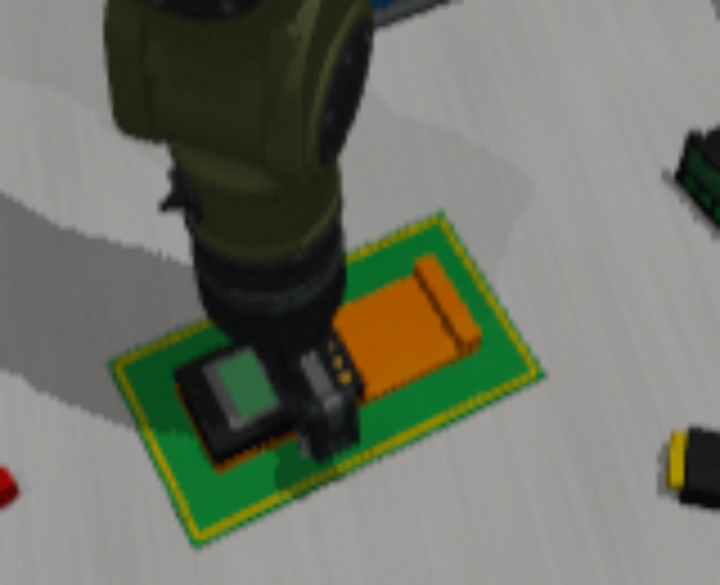

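Released, with the module lying flat on the pad. Retreating straight up.

move_arm(
  steps=[
    [[0.075,0,0,-0.006,0],[0.075,0,0.001,-0.016,0],[0.075,0,0.002,-0.03,0],[0.075,0,0.003,-0.05,0],[0.075,0,0.004,-0.075,0],[0.075,0,0.005,-0.1,0],[0.075,0,0.006,-0.125,0],[0.075,0,0.007,-0.15,0],[0.075,0,0.008,-0.175,0],[0.075,0,0.008,-0.175,0]],
  ],
)

```text
time: 20.88
eef_pos: [0.4584, -0.2767, 0.186]
orientation: [1.882, 2.46, 0.059]
force: [1.1, -0.2, -0.3]
finger_gap: 0.075
```

move_arm(
  steps=[
    [[0.075,0.02,0,0,0],[0.075,0.05,0,0,0],[0.075,0.08,0,0,0],[0.075,0.11,0,0,0],[0.075,0.13,0,0,0],[0.075,0.14,0,0,0],[0.075,0.14,0,0,0]],
  ],
)

```text
time: 21.47
eef_pos: [0.4213, -0.1401, 0.1849]
orientation: [1.879, 2.462, 0.06]
force: [0.3, -0.6, -0.2]
finger_gap: 0.0752
```

```bash
python3 - <<'E'
from h import *
f=grab('top','top15');g=grab('side','side15');print(bot.get_state()['force'],bot.get_state()['time'])
cv2.imwrite('pics/top15c.png',cv2.resize(f['image'][140:300,330:490],None,fx=3.7,fy=3.7))
P=pts(f);a=np.radians(15.3)
for F in(f,g):
    P=pts(F);q=(P-[.481,-.269,0])@np.array([[np.cos(a),np.sin(a),0],[-np.sin(a),np.cos(a),0],[0,0,1]]).T
    m=(abs(q[...,0])<.13)&(abs(q[...,1])<.08)&(q[...,2]<.06)&(q[...,2]>.008)
    print('module pad-x',np.percentile(q[...,0][m],[.5,99.5]),'y',np.percentile(q[...,1][m],[.5,99.5]),'zmax',np.percentile(q[...,2][m],97))
# bystander shift: compare images before/after
f0=dict(np.load('side0.npz'));d=cv2.absdiff(f0['image'],g['image']).max(2);cv2.imwrite('pics/diff.png',d*2)
E
```

```text
[0.23948327 0.22014177 0.22379433] 21.5667
module pad-x [-0.06022484  0.10826222] y [-0.05304403  0.05070709] zmax 0.03635006480745764
module pad-x [-0.094173    0.08324225] y [-0.03201989  0.04507133] zmax 0.035273513383921797
```

View pics/side15.png

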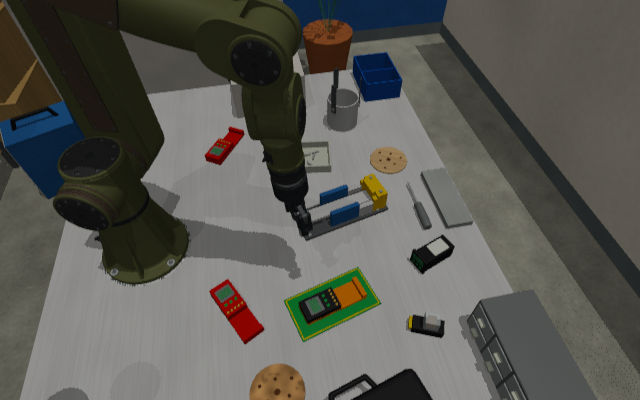

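View pics/top15c.png

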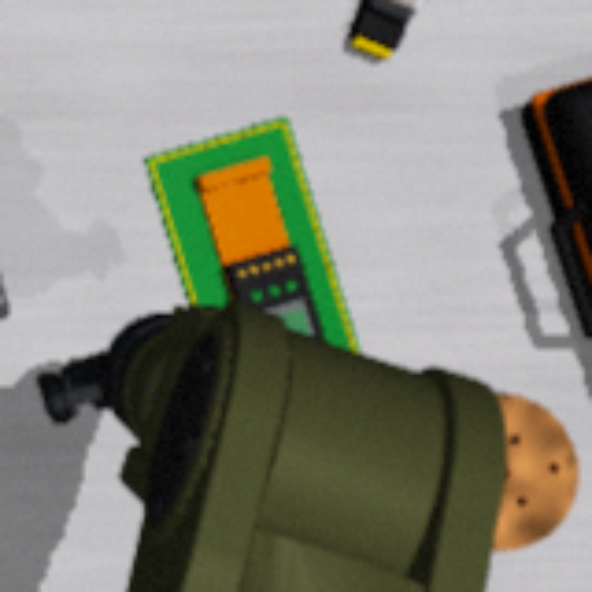

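View pics/diff.png

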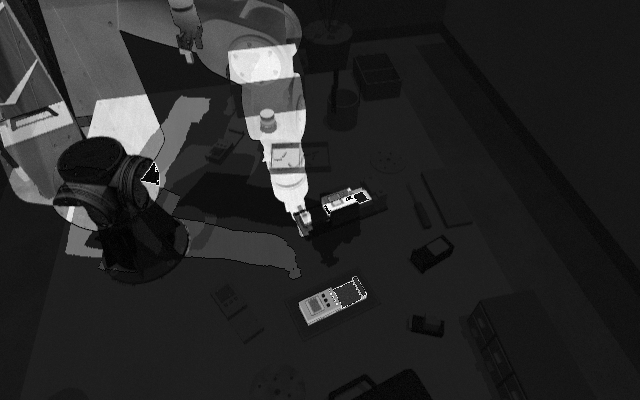

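The final views show the module right way up, lengthways and well inside the yellow border, at side-view (334,300). The dock is empty and no bystander has moved. The arm is clear at 0.185 m height.

```bash
python3 -c "
from h import *
print(bot.job_done())"
```

```text
the job is handed in; nothing more can be done
None
```

The module is out of the dock and lying lengthways, right way up, inside the pad's border. I handed the job in at about 21.6 s of the 51 s allowed.

**How it went**
- **Press:** with the fingers shut I pressed the base down until it met a firm stop, about 9 mm down at 12–14 N.
- **Slide:** I slid it about 79 mm forward at roughly that depth, and the ridge came clear of the lip. While sliding, the tip read up to 0.5 mm above the stop and the downward force 6–7 N.
- **Lift and regrip:** I gripped the housing across its width and lifted. The fingertips then reached about 4 mm below the underside and the module sagged slightly. I set it back on the bed at about 5 N, gripped it higher and lifted again.
- **Place:** I lowered it onto the pad by feel, with a contact reading of about 15 N, then let go and backed off.

**Last checks**
- **Position:** just before touchdown the module was centred on the pad to within a few millimetres and level. The final side and top views show it inside the border.
- **Other objects:** the before-and-after side pictures show only the module and the arm moved. The flux jar and part of the parts tray were hidden behind the arm in the last view.
- **Contact:** the last force reading was close to zero, with the arm clear at 0.185 m height.

**What disagreed**
- My first row was given in millimetres instead of metres. The per-row limit kept it to a harmless 36 mm.
- The tool tilted about 3° over the run, from sliding under load. It had no visible effect on the placing.
- My final size check was no use: the top-camera one included the arm, and the side-camera one also ran larger than the module. The final position therefore rests on the pictures and the pre-touchdown measurement.

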